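Roll the jar carton out from under the drying rack and set it on the mat

ROBOT

A 6-joint arm with a two-finger parallel gripper is mounted at the origin on the work surface. World frame = base frame: x ahead of the robot, y to its left, z up, the work surface at z = 0. Lengths are in m, angles in degrees, forces in N, time in s.
With the tool pointing down it reaches from about 0.35 to 0.875 m from the base axis. Payload 4.2 kg.
Tool frame: the origin (TCP) lies midway between the tips of the shut fingers; the grasp point (between the pads) lies 19 mm behind it; z points along the fingers, y is the line along which they close (so a half turn about z gives the same grasp; the last joint's range is limited). The gripper opens to 87 mm and grips with 3 to 60 N. Pads are 19 mm wide; open, the fingers measure 117 mm over their backs; the gripper's body (75 mm by 190 mm) begins 51 mm behind the grasp point.
Start: joints at [87.983, 22.042, 0.453, 0, -68.411, -14.817], TCP at [0.181, 0.598, 0.223] pointing down, gripper open.
Joint ranges: [-179.83, 179.83], [-69.29, 118.12], [-61.27, 80.66], [-181.25, 117.63], [-171.15, -9.14], [-177.46, 177.46]. Speed limits (degrees/s): [159.86, 159.86, 180, 180, 180, 180].

INTERFACE

Orientations are given as a 3x3 rotation matrix whose columns are the frame's x, y, z axes.
In Python, from station import r, cams gives the robot as it stands.
- The arm moves only by the tool play_rows, never from a script. Its argument "commands" is text: rows parted by semicolons, each of 6 numbers parted by spaces: the shift along the world's x, y, z normalised to -1 to 1, where 1 is 30 mm, then the turn, a rotation vector about the world's x, y, z normalised to -1 to 1, where 1 is 0.15 rad. A call has 1 to 20 rows; each row shifts and turns the commanded pose from where the row before left it; what a row does not reach is not made up. A row lasts 1/10 s, in which the tool goes at most 50 mm and 8.59 degrees, less where a joint would pass 70% of its speed; a pose out of reach is approached as far as the arm can. A call with a number of a shift or a turn outside -1 to 1 is refused whole. A call with a gripper value outside its range is refused whole. "grip" is the finger opening in mm, from 0 to 87, set as the call begins (left out, the last holds). The fingers move at their own pace and stop on an object; the grip force is fixed at half the most. Time passes only in rows, so rows that do not move let the fingers close. It gives the time, the measured TCP pose, the force, the opening and the grip force at its end, in the units of the state.
- r.sense(): the state, without advancing time (a new reading comes with each control period).
- cams.capture(name): name is "scene" or "top" or "wrist"; returns (picture, depth): 384x512x3 uint8, blue, green, red; 384x512 float32, m along the optical axis (not along the pixel's ray), 0 where there is no reading.
- cams.camera_info(name): a dict with "mtx" (3x3 intrinsics, pixels), "k1" (the pictures are not rectified: a ray, as slopes to the right and down, at radius r is drawn at 1 + k1 r^2 times it, then the intrinsics apply), "R" (3x3) and "t" (3): a world point X has camera coordinates R X + t. Camera axes: x right, y down, z forward; pixel columns grow to the right and rows downward; lengths in m; the calibration is good to about 2 mm. A picture is of the moment at which its call begins: read the wrist's pose just before it. camera_info takes no time and is no camera call; for the wrist camera it gives the pose at the moment of the call.
- r.finish_job(): hands the job in; it is judged then, once.
The state is a dict: "time_s": time; "joints": joint angles; "joint_velocities": joint speeds; "effort": joint torques, N m; "tcp_pos": TCP position; "ee_rot": TCP orientation; "wrist_force": force on the tool from outside, world axes, zero at the start; "moment": the same for the moment, N m; "gripper_width": opening from 0.0 (shut) to 1.0 (fully open); "gripper_force": force on a finger pad.
Only numpy, scipy, OpenCV 4.12 (cv2) and the standard library are available. Lean on these libraries where they do the work, as an engineer would, in place of code of your own. Each camera call takes 0.05 s, during which the arm holds its last target. There are 200 camera calls.

TASK

Bring the carton of paint jars out from under the low drying rack by rolling it along the roller track, gently, until it rests against the end stop. Then lift it off the rollers and set it down gently, upright, squarely in the middle of the cork mat with its length along the mat's, and let go. Keep it upright all the way and leave the other things on the table where they are.

Things in the scene. Friction and masses are not known exactly. Their poses are not given: they have to be found in the camera images.
- track: Aluminium roller track, 485 mm long (its y), 102 mm wide; origin on the table surface, z up, +y = the direction to roll the carton, towards the end stop. 13 free-turning grey rollers, tops 45 mm above the table, y = -0.225 to 0.183. Side rails 90 mm apart inside guide the carrier board. A wire drying rack on 4 posts covers its -y end (two jars on it, to 239 mm).
- strip_end (a point): Centre line of the track where the hold-down strips on both rails end (track y = 0.054, height 60.5 mm). From y = -0.265 to here the strips overhang inward to 36.5 mm from the centre line, underside 11.5 mm above the rollers, trapping the carrier board (5.5 mm play up, 3 mm sideways): the carton rolls but cannot be lifted until home, its board 6 mm past them.
- deck_edge (a point): Middle of the lower edge of the rack's open side: 165 mm above the table, track y = -0.060. Rack 120 mm wide, bars 10 mm thick, reaching back to y = -0.265; posts 56 mm off the centre line at y = -0.253 and -0.205. The carton starts wholly under it, near end 5 to 15 mm inside: to grip that end the tool must lean out to track +y (some 45 degrees).
- stop: Rubber-faced rigid end stop, 100 mm wide, at the track's +y end, its top 82 mm above the table, 14 mm thick. Origin at the centre of its face, 67 mm above the table; axes as the track's, the face looks to -y. With the carton home, its board's front edge touches this face and carton_mid is 75 mm behind it (track y = 0.135).
- carton_mid (a point): Middle of an open cardboard carton of three jars, one rigid piece, 0.4 to 0.8 kg; 41 mm above its underside, 35 mm below the carton's rim. z up, +y along its length (track +y at the start). Carton 64 (x) by 140 (y) by 70 mm high; jar lids stand 10 mm out. Its sides can be pinched across the 64 mm. It rolls very freely.
- board_front (a point): Middle of the front edge (+y) of the plywood carrier board fixed under the carton: 84 (x) by 150 (y) by 6 mm thick, jutting 10 mm beyond the carton's sides and 5 mm beyond its ends.
- mat_top (a point): centre of the top of a fixed cork mat, 110 mm (its x) by 190 mm (its y) and 4 mm thick; z up.
- can_a: bystander: dark spray can with white cap, 60 mm diameter, 190 mm tall, origin at the centre of its underside. Leave alone.
- can_b: bystander: dark spray can with black cap, 60 mm diameter, 190 mm tall, origin at the centre of its underside. Leave alone.
- cups: bystander: stack of white paper cups, 72 mm diameter, 97 mm tall, origin at the centre of its underside. Leave alone.
- jar: bystander: white paint jar with black lid, 64 mm diameter, 75 mm tall, origin at the centre of its underside. Leave alone.
There are look-alikes about, which are no part of the job. There is more than one size of the part that bears mat_top; the job needs the larger.

How it is judged:
By the outcome, as a careful person would: the job done as asked, in the order asked, and still so for the second after the job is handed in, with the robot touching nothing.
It also fails if it takes over 59 s, if anything falls off the work surface, if the arm or the gripper's body presses on something with over 40 N, if the wrist force passes 120 N, or if a joint passes its speed limit or range.

## Working session

There is one attempt and no reset: what is moved stays moved. The work goes in short steps, Python scripts to look and compute and a tool call to move; the robot and the scene stay as the last step left them, time stands still between calls to the robot, and variables do not carry over. Pictures are saved under pics/ and viewed, at most 10 in all, crops included, and the job is handed in when it is done.

Besides the shell and the picture viewer there is one more tool, called after "Call:" by a JSON object that holds its "api" and its "payload". play_rows: Moves the arm, as the interface text tells. Scaled input: -1 to 1 covers 30 mm each way for a shift and 0.15 rad each way for a turn. Its arguments: {"type":"object","properties":{"commands":{"type":"string"},"grip":{"type":"number"}},"required":["commands"]}

```bash
mkdir -p pics; ls
python3 - <<'E'
from station import r,cams
import cv2,numpy as np
for n in("scene","top"):
    p,d=cams.capture(n); cv2.imwrite(f"pics/{n}0.png",p); np.save(f"pics/{n}0.npy",d)
    i=cams.camera_info(n); print(n,np.round(i["mtx"],1).tolist(),i["k1"],np.round(i["R"],3).tolist(),np.round(i["t"],3))
s=r.sense();print(s["time_s"],s["tcp_pos"],np.round(s["ee_rot"],3),s["gripper_width"])
a=[cv2.imread(f"pics/{n}0.png") for n in("scene","top")]
E
```

```text
pics
scene [[393.0, 0.0, 260.5], [0.0, 393.0, 195.3], [0.0, 0.0, 1.0]] -0.03179770954939712 [[-0.55, 0.835, -0.005], [0.551, 0.359, -0.754], [-0.627, -0.417, -0.657]] [ 0.298 -0.242  1.542]
top [[450.9, 0.0, 249.0], [0.0, 450.9, 189.7], [0.0, 0.0, 1.0]] 0.04282823561051847 [[0.012, -1.0, 0.014], [-0.99, -0.014, -0.141], [0.141, -0.012, -0.99]] [0.011 0.581 1.411]
0.1 [0.18080359 0.59771148 0.2215431 ] [[ 0.957 -0.29  -0.   ]
 [-0.29  -0.957 -0.002]
 [ 0.     0.002 -1.   ]] 0.9985913132691576
```

View pics/scene0.png

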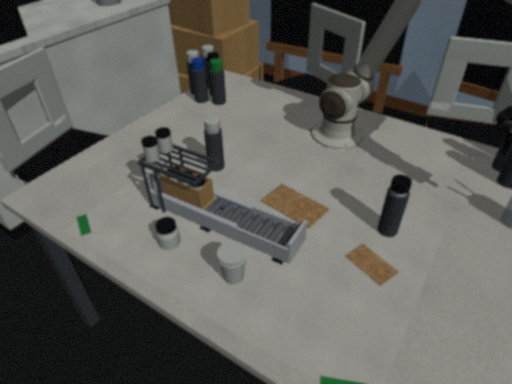

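View pics/top0.png

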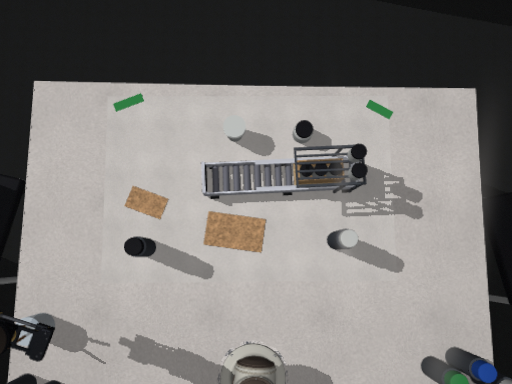

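The scene picture shows the rack over the carton near (185,185), with the track running to the stop at (290,245). The top picture shows the track from (203,178) to (365,170), the stop on the left, and the carton at (320,172). There are two cork mats: A at top (235,231) and B at top (147,202). A is clearly larger, so it should be the 110x190 one. I'll measure both and confirm in a crop.

```bash
cat > h.py <<'E'
import cv2,numpy as np
from station import r,cams
def ray(i,px):
    u=cv2.undistortPoints(np.float64(px).reshape(-1,1,2),i["mtx"],np.array([i["k1"],0,0,0.])).reshape(-1,2) if False else None
    K=i["mtx"]; p=np.float64(px).reshape(-1,2); d=np.c_[(p[:,0]-K[0][2])/K[0][0],(p[:,1]-K[1][2])/K[1][1]]
    s=d.copy()
    for _ in range(20): s=d/(1+i["k1"]*(s**2).sum(1,keepdims=True))
    R=np.array(i["R"]);t=np.array(i["t"])
    return -R.T@t, np.c_[s,np.ones(len(s))]@R
def onplane(i,px,z):
    c,v=ray(i,px); return c+v*((z-c[2])/v[:,2])[:,None]
def proj(i,X):
    q=np.atleast_2d(X)@np.array(i["R"]).T+np.array(i["t"]); s=q[:,:2]/q[:,2:]
    s=s*(1+i["k1"]*(s**2).sum(1,keepdims=True)); K=i["mtx"]
    return s*[K[0][0],K[1][1]]+[K[0][2],K[1][2]]
E
python3 - <<'E'
from h import *
i=cams.camera_info("top"); p=cv2.imread("pics/top0.png"); hsv=cv2.cvtColor(p,cv2.COLOR_BGR2HSV)
m=cv2.inRange(hsv,(5,90,60),(25,255,255))
cs,_=cv2.findContours(m,cv2.RETR_EXTERNAL,cv2.CHAIN_APPROX_NONE)
for c in cs:
    if cv2.contourArea(c)<200: continue
    w=onplane(i,c.reshape(-1,2),0.004)[:,:2]
    print(c.reshape(-1,2).mean(0).round(),[np.round(x,4) for x in cv2.minAreaRect(np.float32(w*1000))])
# grey-blue track pixels
crop=p[125:260,120:380]; cv2.imwrite("pics/c1.png",cv2.resize(crop,None,fx=3,fy=3,interpolation=cv2.INTER_CUBIC))
E
```

```text
[234. 232.] [array([448.7967,  63.9851]), array([186.4289, 106.9956]), np.float64(82.8202)]
[146. 202.] [array([540.6563, 354.9896]), array([122.5992,  70.1039]), np.float64(70.4727)]
```

View pics/c1.png

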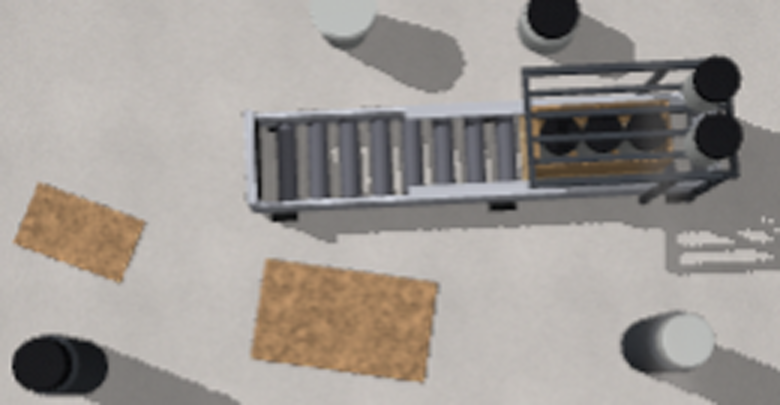

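Confirmed: A (crop 345,320) measures 186x107 mm, so it is the large mat, centred at (0.449, 0.064). B (crop 80,230) measures 123x70 mm and is the look-alike. In the crop, the stop's top bar runs from (247,113) to (253,208) and the rack's open edge is at x≈525.

Run:
```python
from h import *
i=cams.camera_info("top")
f=lambda px,z: onplane(i,np.array(px)/3+[120-1/3,125-1/3],z).round(4)
print("stop",f([[247,113],[253,208],[258,115],[264,205]],.082))
print("rail lower outer",f([[270,210],[520,202]],.0605))
print("rail upper outer",f([[260,111],[515,104]],.0605))
print("deck edge top bar corners",f([[523,70],[531,187]],.175))
print("jars",f([[553,18],[343,12]],.075), "can",f([[688,341],[45,363]],.19))
w=cams.camera_info("wrist");s=r.sense()
R=s["ee_rot"];c=-np.array(w["R"]).T@w["t"]
print("wrist cam in tool",(R.T@(c-s["tcp_pos"])).round(4),(np.array(w["R"])@R).round(3), w["mtx"][0][0])
# track blob via depth: scene points at rail-top height
for n in ("top","scene"):
    j=cams.camera_info(n);d=np.load(f"pics/{n}0.npy");vv,uu=np.mgrid[0:384,0:512]
    c,v=ray(j,np.c_[uu.ravel(),vv.ravel()]);X=c+v*d.reshape(-1,1)
    ok=(d.ravel()>0)&(X[:,0]>.45)&(X[:,0]<.75)&(X[:,1]>-.35)&(X[:,1]<.25)
    Y=X[ok]
    for lo,hi in((.054,.066),(.076,.088)):
        q=Y[(Y[:,2]>lo)&(Y[:,2]<hi)]
        print(n,lo,len(q),q.min(0).round(3),q.max(0).round(3),[np.round(a,1) for a in cv2.minAreaRect(np.float32(q[:,:2]*1000))])
    q=Y[(Y[:,2]>.135)&(Y[:,2]<.22)]
    print("table bias",np.median(X[(np.abs(X[:,0]-.35)<.1)&(np.abs(X[:,1])<.1),2]))
```

```text
stop [[0.6603 0.1681 0.082 ]
 [0.5598 0.1592 0.082 ]
 [0.6583 0.1565 0.082 ]
 [0.5631 0.1478 0.082 ]]
rail lower outer [[ 0.5607  0.1431  0.0605]
 [ 0.5731 -0.1213  0.0605]]
rail upper outer [[ 0.6671  0.1563  0.0605]
 [ 0.6789 -0.116   0.0605]]
deck edge top bar corners [[ 0.6888 -0.1116  0.175 ]
 [ 0.5721 -0.1193  0.175 ]]
jars [[ 0.7701 -0.1551  0.075 ]
 [ 0.7731  0.0694  0.075 ]] can [[ 0.4243 -0.266   0.19  ]
 [ 0.396   0.3405  0.19  ]]
wrist cam in tool [ 0.0749 -0.0008 -0.1616] [[-0.     1.    -0.   ]
 [-0.962 -0.    -0.275]
 [-0.275  0.     0.962]] 277.43366242850556
top 0.054 845 [ 0.566 -0.316  0.054] [0.748 0.161 0.066] [array([664. , -74.8]), array([179.6, 479. ]), np.float64(2.3)]
top 0.076 196 [ 0.566 -0.317  0.076] [0.75  0.172 0.088] [array([665.2, -71.2]), array([181.3, 486.6]), np.float64(2.1)]
table bias 0.0019856022977222665
scene 0.054 1175 [ 0.45  -0.315  0.054] [0.708 0.174 0.066] [array([562.2, -77.6]), array([253.5, 488.4]), np.float64(5.0)]
scene 0.076 399 [ 0.45  -0.316  0.076] [0.707 0.174 0.088] [array([562.9, -77.9]), array([253.3, 487.7]), np.float64(4.9)]
table bias 0.0003569627261879038
```

Call:
{"api": "play_rows", "payload": {"commands": "0 0 1 0 0 0;0 0 1 0 0 0;0 0 1 0 0 0;0 0 1 0 0 0;0.9 -1 0 0 0 -0.5;0.9 -1 0 0 0 -0.5;0.9 -1 0 0 0 -0.5;0.9 -1 0 0 0 -0.5;0.9 -1 0 0 0 -0.5;0.9 -1 0 0 0 -0.5;0.9 -1 0 0 0 -0.5;0.9 -1 0 0 0 -0.5;0.9 -1 0 0 0 -0.5;0.9 -1 0 0 0 -0.5;0.9 -1 0 0 0 -0.5;0.9 -1 0 0 0 -0.5;0.9 -1 0 0 0 -0.5;0.9 -1 0 0 0 -0.5;0.9 -1 0 0 0 -0.5;0.9 -1 0 0 0 -0.5", "grip": 87}}

```text
time_s: 2.1
tcp_pos: [0.6137, 0.1168, 0.342]
ee_rot: [[0.074, -0.997, -0.001], [-0.997, -0.074, -0.0], [0.0, 0.001, -1.0]]
wrist_force: [0.8, 0.9, 0.5]
gripper_width: 1.001
gripper_force: 0.0
```

Call:
{"api": "play_rows", "payload": {"commands": "0.5 -1 0 0 0 -0.1;0 -1 0 0 0 -0.1;0 0 0 0 0 0;0 0 0 0 0 0"}}

```text
time_s: 2.5
tcp_pos: [0.6278, 0.0576, 0.342]
ee_rot: [[0.046, -0.999, -0.001], [-0.999, -0.046, 0.0], [-0.0, 0.001, -1.0]]
wrist_force: [-0.0, 0.6, 0.3]
gripper_width: 0.999
gripper_force: 0.0
```

Run:
```python
from h import *
import pickle
i=cams.camera_info("wrist");p,d=cams.capture("wrist");pickle.dump((i,p,d),open("pics/w1.pkl","wb"))
cv2.imwrite("pics/w1.png",cv2.resize(p,None,fx=1.5,fy=1.5,interpolation=cv2.INTER_CUBIC))
s=r.sense();print(s["time_s"],s["tcp_pos"],s["ee_rot"].round(3),np.round(s["joints"],1))
```

```text
2.55 [0.62776749 0.05838388 0.34216885] [[ 0.047 -0.999 -0.001]
 [-0.999 -0.047  0.   ]
 [-0.     0.001 -1.   ]] [ 20.   19.7  13.8  -0.  -84.1 -17.3]
```

View pics/w1.png

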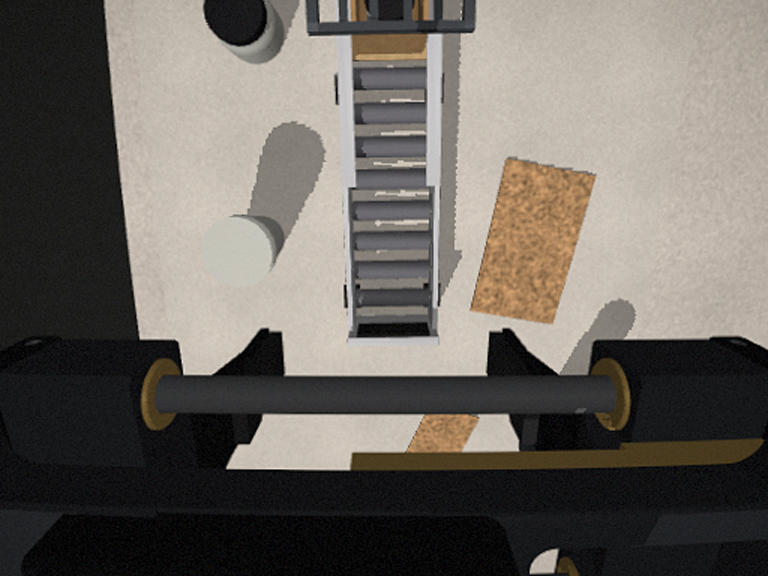

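The wrist view shows the stop's top bar at about (347..439, 334..343), the strip ends at row 187, the board's front edge at about row 58, the deck edge at row 33 and the large mat at (533,240). Next I measure these.

Run:
```python
from h import *
import pickle
i,p,d=pickle.load(open("pics/w1.pkl","rb"))
hsv=cv2.cvtColor(p,cv2.COLOR_BGR2HSV);m=cv2.inRange(hsv,(5,80,60),(25,255,255))
cs,_=cv2.findContours(m,cv2.RETR_EXTERNAL,cv2.CHAIN_APPROX_NONE)
for c in cs:
    if cv2.contourArea(c)>1500:
        w=onplane(i,c.reshape(-1,2),.004)[:,:2]*1000
        print(c.reshape(-1,2).mean(0),cv2.minAreaRect(np.float32(w)))
f=lambda px,z: onplane(i,np.array(px)/1.5-.17,z).round(4)
print("stop outer",f([[347,343],[438,343]],.082))
print("deck edge",f([[306,33],[474,33]],.165))
print("board",f([[356,57],[427,59]],.051),"front")
print("strip ends",f([[343,187],[439,187]],.0605))
print("stripinner",f([[355,187],[428,187]],.0605), f([[353,40],[428,40]],.0605))
# crisp edges by row profile
g=p.astype(int)
for row in (35,60,100,125): print(row,g[row,220:300].sum(1).tolist())
print(g[30:44,262].sum(1).tolist(), g[215:235,262].sum(1).tolist())
```

```text
[364.69756098 301.86504065] ((358.8058166503906, 342.99163818359375), (607.60302734375, 90.63882446289062), 2.1359703540802)
[353.78640777 160.15857605] ((449.25042724609375, 65.00859832763672), (189.0342559814453, 109.52140808105469), 82.71404266357422)
stop outer [[0.6643 0.1694 0.082 ]
 [0.5645 0.1649 0.082 ]]
deck edge [[ 0.6934 -0.1108  0.165 ]
 [ 0.5703 -0.1166  0.165 ]]
board [[ 0.6646 -0.1227  0.051 ]
 [ 0.5942 -0.1241  0.051 ]] front
strip ends [[ 0.6738  0.0039  0.0605]
 [ 0.5741 -0.0007  0.0605]]
stripinner [[ 6.613e-01  3.300e-03  6.050e-02]
 [ 5.855e-01 -2.000e-04  6.050e-02]] [[ 0.6672 -0.1355  0.0605]
 [ 0.5952 -0.1388  0.0605]]
35 [575, 582, 578, 574, 582, 587, 578, 579, 583, 583, 599, 592, 598, 607, 481, 276, 291, 293, 262, 253, 263, 274, 257, 251, 266, 260, 271, 275, 270, 262, 261, 266, 256, 253, 268, 271, 257, 266, 273, 276, 266, 281, 269, 301, 315, 322, 302, 309, 316, 311, 304, 301, 298, 294, 312, 368, 357, 359, 366, 350, 356, 413, 459, 450, 484, 600, 582, 578, 586, 593, 594, 600, 595, 600, 515, 377, 371, 365, 374, 371]
60 [564, 586, 537, 331, 28, 447, 607, 595, 5
[... 631 characters left out ...]
3, 333, 333, 334, 335, 334, 336, 339, 328, 332, 320, 455, 614, 597, 586, 590, 592, 595, 593, 606, 598, 357, 372, 367, 382, 380, 373]
125 [599, 597, 600, 595, 591, 601, 596, 588, 612, 614, 604, 583, 324, 231, 164, 89, 102, 239, 245, 271, 273, 277, 269, 270, 274, 269, 265, 276, 275, 271, 284, 282, 289, 278, 276, 280, 285, 280, 286, 281, 290, 280, 283, 282, 280, 299, 284, 284, 290, 287, 289, 291, 279, 286, 288, 295, 286, 278, 281, 295, 301, 301, 300, 288, 288, 296, 225, 298, 285, 340, 639, 608, 626, 342, 390, 390, 404, 384, 388, 387]
[289, 283, 282, 287, 283, 269, 470, 468, 465, 418, 341, 388, 370, 373] [127, 10, 11, 50, 45, 30, 28, 40, 64, 194, 464, 581, 566, 587, 593, 589, 579, 592, 581, 578]
```

Mat at (0.449, 0.065) with its long axis at 82.7°. Track direction u≈(-0.053, 0.9986), origin about (0.6255, -0.0545), and carton end at track y≈-0.074. I'll lean the tool 55° while descending in front of the rack.

Call:
{"api": "play_rows", "payload": {"commands": "-0.02 -0.3 -0.8 -0.8 -0.042 0.04;-0.02 -0.3 -0.8 -0.8 -0.042 0;-0.02 -0.3 -0.8 -0.8 -0.042 0;-0.02 -0.3 -0.8 -0.8 -0.042 0;-0.02 -0.3 -0.8 -0.8 -0.042 0;-0.02 -0.3 -0.8 -0.8 -0.042 0;-0.02 -0.3 -0.8 -0.8 -0.042 0;-0.02 -0.3 -0.8 -0.8 -0.042 0;0 0 0 0 0 0;0 0 0 0 0 0;0 0 0 0 0 0"}}

```text
time_s: 3.65
tcp_pos: [0.6245, -0.0126, 0.153]
ee_rot: [[0.027, -0.999, 0.046], [-0.575, -0.053, -0.817], [0.818, -0.005, -0.575]]
wrist_force: [0.3, -0.4, 0.6]
gripper_width: 1.005
gripper_force: 0.0
```

Run:
```python
from h import *
import pickle
i=cams.camera_info("wrist");p,d=cams.capture("wrist");pickle.dump((i,p,d),open("pics/w2.pkl","wb"))
cv2.imwrite("pics/w2.png",cv2.resize(p,None,fx=1.5,fy=1.5,interpolation=cv2.INTER_CUBIC))
s=r.sense();print(s["time_s"],s["tcp_pos"],s["ee_rot"].round(3),np.round(s["joints"],1))
```

```text
3.7 [ 0.62443072 -0.01285959  0.15329569] [[ 0.026 -0.999  0.046]
 [-0.575 -0.053 -0.816]
 [ 0.818 -0.005 -0.576]] [ 30.4  34.7 -23.7  49.6 -72.9 -61.1]
```

View pics/w2.png

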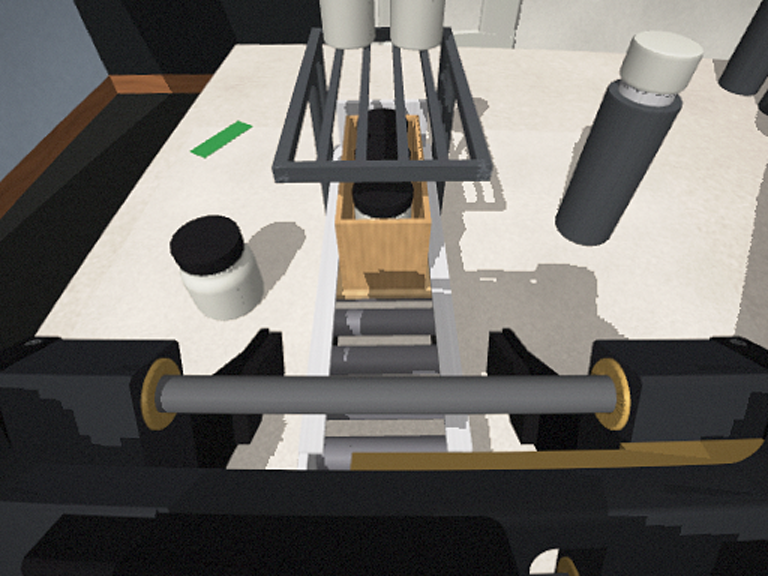

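The carton's front rim runs from about (336,223) to (431,221) and its board front from (340,297) to (432,297). The deck's lower edge runs from (274,181) to (491,178). Both are clear ahead of the tool.

Run:
```python
from h import *
import pickle
i,p,d=pickle.load(open("pics/w2.pkl","rb"))
f=lambda px,z: onplane(i,np.array(px)/1.5-.17,z).round(4)
print("rim",f([[336,223],[431,221]],.121));print("deck",f([[274,181],[491,178]],.165));print("board",f([[340,297],[432,297]],.048))
print("rails",f([[324,300],[448,300]],.0605))
```

```text
rim [[ 0.663  -0.1251  0.121 ]
 [ 0.6005 -0.1301  0.121 ]]
deck [[ 0.6917 -0.1101  0.165 ]
 [ 0.5706 -0.1185  0.165 ]]
board [[ 0.6661 -0.1196  0.048 ]
 [ 0.5939 -0.1232  0.048 ]]
rails [[ 0.6754 -0.1067  0.0605]
 [ 0.5833 -0.1113  0.0605]]
```

Call:
{"api": "play_rows", "payload": {"commands": "0.05 0 -0.8 0 0 0;0.05 0 -0.8 0 0 0;0.05 0 -0.8 0 0 0;0.02 -0.5 0 0 0 0;0.02 -0.5 0 0 0 0;0.02 -0.5 0 0 0 0;0.02 -0.5 0 0 0 0;0.02 -0.5 0 0 0 0;0.02 -0.5 0 0 0 0;0.02 -0.5 0 0 0 0;0.02 -0.5 0 0 0 0;0 -0.4 0 0 0 0;0 -0.27 0 0 0 0;0 0 0 0 0 0;0 0 0 0 0 0"}}

```text
time_s: 5.2
tcp_pos: [0.6326, -0.1538, 0.0785]
ee_rot: [[0.031, -0.999, 0.044], [-0.572, -0.053, -0.819], [0.82, 0.0, -0.572]]
wrist_force: [0.3, -0.2, -0.0]
gripper_width: 1.001
gripper_force: 0.0
```

Call:
{"api": "play_rows", "payload": {"commands": "0 0 0 0 0 0;0 0 0 0 0 0;0 0 0 0 0 0;0 0 0 0 0 0;0 0 0 0 0 0;0 0 0 0 0 0;0 0 0 0 0 0;0 0 0 0 0 0;0 0 0 0 0 0;0 0 0 0 0 0", "grip": 58}}

```text
time_s: 6.2
tcp_pos: [0.6328, -0.1537, 0.0786]
ee_rot: [[0.03, -0.999, 0.044], [-0.572, -0.054, -0.819], [0.82, -0.0, -0.573]]
wrist_force: [1.6, 0.1, -1.1]
gripper_width: 0.733
gripper_force: 29.9
```

Call:
{"api": "play_rows", "payload": {"commands": "-0.01 0.15 0 0 0 0;-0.017 0.3 0 0 0 0;-0.017 0.3 0 0 0 0;-0.017 0.3 0 0 0 0;-0.017 0.3 0 0 0 0;-0.017 0.3 0 0 0 0;-0.017 0.3 0 0 0 0;-0.017 0.3 0 0 0 0;-0.017 0.3 0 0 0 0;-0.017 0.3 0 0 0 0;-0.017 0.3 0 0 0 0;-0.017 0.3 0 0 0 0"}}

```text
time_s: 7.4
tcp_pos: [0.6262, -0.0498, 0.0785]
ee_rot: [[0.031, -0.999, 0.043], [-0.571, -0.053, -0.819], [0.82, 0.001, -0.572]]
wrist_force: [-3.0, -0.6, 0.9]
gripper_width: 0.736
gripper_force: 29.9
```

Call:
{"api": "play_rows", "payload": {"commands": "-0.04 0.3 0 0 0 0;-0.03 0.3 0 0 0 0;-0.018 0.3 0 0 0 0;-0.018 0.3 0 0 0 0;-0.018 0.3 0 0 0 0;-0.018 0.3 0 0 0 0;-0.018 0.3 0 0 0 0;-0.018 0.3 0 0 0 0;-0.018 0.3 0 0 0 0;-0.018 0.3 0 0 0 0;-0.018 0.3 0 0 0 0;-0.018 0.3 0 0 0 0;-0.018 0.3 0 0 0 0;-0.018 0.3 0 0 0 0;-0.018 0.3 0 0 0 0;-0.018 0.3 0 0 0 0;-0.01 0.1 0 0 0 0;0 0 0 0 0 0"}}

```text
time_s: 9.2
tcp_pos: [0.6168, 0.0974, 0.0785]
ee_rot: [[0.031, -0.999, 0.044], [-0.572, -0.054, -0.819], [0.82, -0.0, -0.573]]
wrist_force: [2.5, 1.3, 0.3]
gripper_width: 0.737
gripper_force: 29.9
```

Call:
{"api": "play_rows", "payload": {"commands": "0.02 0.1 0 0 0 0;0 0.1 0 0 0 0;0 0.1 0 0 0 0;-0.005 0.1 0 0 0 0;-0.005 0.1 0 0 0 0;-0.005 0.07 0 0 0 0;0 0 0 0 0 0"}}

```text
time_s: 9.9
tcp_pos: [0.6162, 0.1137, 0.0785]
ee_rot: [[0.031, -0.999, 0.042], [-0.571, -0.052, -0.819], [0.82, 0.001, -0.572]]
wrist_force: [-4.3, 0.6, 2.1]
gripper_width: 0.735
gripper_force: 29.9
```

Call:
{"api": "play_rows", "payload": {"commands": "0 0.04 0 0 0 0;0 0.04 0 0 0 0;0 0 0 0 0 0;0 0 0 0 0 0"}}

```text
time_s: 10.3
tcp_pos: [0.6167, 0.1161, 0.0786]
ee_rot: [[0.031, -0.999, 0.043], [-0.572, -0.053, -0.819], [0.82, 0.0, -0.572]]
wrist_force: [-3.3, -0.7, 2.9]
gripper_width: 0.733
gripper_force: 29.9
```

Call:
{"api": "play_rows", "payload": {"commands": "0 0.04 0 0 0 0;0 0.04 0 0 0 0;0 0 0 0 0 0;0 0 0 0 0 0"}}

```text
time_s: 10.7
tcp_pos: [0.6168, 0.1187, 0.0785]
ee_rot: [[0.031, -0.999, 0.044], [-0.572, -0.053, -0.819], [0.82, 0.0, -0.573]]
wrist_force: [-2.9, 0.2, -0.1]
gripper_width: 0.735
gripper_force: 29.9
```

Call:
{"api": "play_rows", "payload": {"commands": "-0.05 0.04 0 0 0 0;0 0.04 0 0 0 0;0 0 0 0 0 0;0 0 0 0 0 0"}}

```text
time_s: 11.1
tcp_pos: [0.6163, 0.1218, 0.0786]
ee_rot: [[0.03, -0.998, 0.046], [-0.573, -0.055, -0.818], [0.819, -0.002, -0.574]]
wrist_force: [3.1, 0.3, 0.1]
gripper_width: 0.738
gripper_force: 29.9
```

Call:
{"api": "play_rows", "payload": {"commands": "0 0.04 0 0 0 0;0 0.04 0 0 0 0;0 0 0 0 0 0;0 0 0 0 0 0"}}

```text
time_s: 11.5
tcp_pos: [0.6155, 0.1236, 0.0786]
ee_rot: [[0.03, -0.999, 0.044], [-0.572, -0.054, -0.818], [0.82, -0.0, -0.573]]
wrist_force: [2.8, 0.5, 0.3]
gripper_width: 0.737
gripper_force: 29.9
```

Call:
{"api": "play_rows", "payload": {"commands": "0.04 0.04 0 0 0 0;0 0.04 0 0 0 0;0 0 0 0 0 0;0 0 0 0 0 0"}}

```text
time_s: 11.9
tcp_pos: [0.6156, 0.1252, 0.0786]
ee_rot: [[0.031, -0.999, 0.042], [-0.571, -0.052, -0.82], [0.821, 0.001, -0.571]]
wrist_force: [-2.9, -0.1, 1.3]
gripper_width: 0.733
gripper_force: 29.9
```

Call:
{"api": "play_rows", "payload": {"commands": "0 0.03 0 0 0 0;0 0.03 0 0 0 0;0 0 0 0 0 0;0 0 0 0 0 0"}}

```text
time_s: 12.3
tcp_pos: [0.6155, 0.1259, 0.0785]
ee_rot: [[0.03, -0.999, 0.04], [-0.57, -0.05, -0.82], [0.821, 0.002, -0.57]]
wrist_force: [-1.6, -5.1, 0.4]
gripper_width: 0.736
gripper_force: 29.9
```

Run:
```python
from h import *
import pickle
out=[]
for n in("top","scene"):
    i=cams.camera_info(n);p,d=cams.capture(n);pickle.dump((i,p,d),open(f"pics/{n}2.pkl","wb"));out.append(p)
a=cv2.resize(out[0][140:220,180:330],(600,320),interpolation=cv2.INTER_CUBIC);b=cv2.resize(out[1][160:270,180:330],(600,440),interpolation=cv2.INTER_CUBIC)
cv2.imwrite("pics/c2.png",cv2.resize(np.vstack([a,b]),(450,570)))
```

```text
(no output)
```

View pics/c2.png

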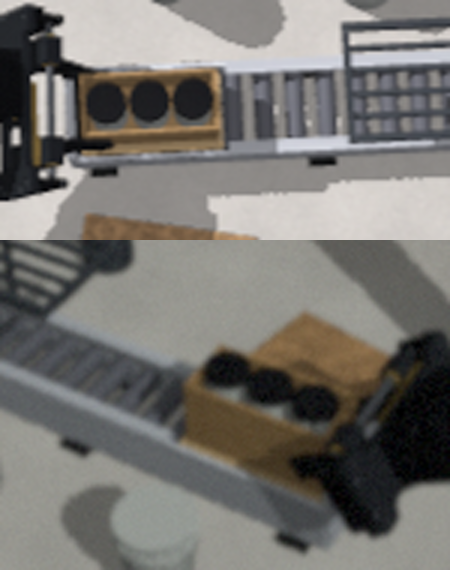

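The carton is home: contact read -5 N, and the picture shows it against the stop end. Now I release, retreat along the tool axis, turn upright and look.

Call:
{"api": "play_rows", "payload": {"commands": "0 0 0 0 0 0;0 0 0 0 0 0;0 0 0 0 0 0;0 0 0 0 0 0;0 0 0 0 0 0;-0.01 0.3 0.22 0 0 0;-0.02 0.6 0.44 0 0 0;-0.04 0.8 0.57 0 0 0;-0.04 0.8 0.57 0 0 0;-0.04 0.8 0.57 0 0 0", "grip": 87}}

```text
time_s: 13.4
tcp_pos: [0.6118, 0.2282, 0.1509]
ee_rot: [[0.031, -0.999, 0.044], [-0.572, -0.054, -0.818], [0.82, -0.0, -0.573]]
wrist_force: [0.1, 1.2, -0.5]
gripper_width: 0.996
gripper_force: 0.0
```

Call:
{"api": "play_rows", "payload": {"commands": "0.02 -0.4 0.8 0.8 0.042 0;0.02 -0.4 0.8 0.8 0.042 0;0.02 -0.5 0.8 0.8 0.042 0;0.02 -0.5 0.8 0.8 0.042 0;0.02 -0.5 0.8 0.8 0.042 0;0.02 -0.5 0.8 0.8 0.042 0;0.02 -0.5 0.5 0.8 0.042 0;0.02 -0.5 0 0.8 0.042 0;0 0 0 0 0 0;0 0 0 0 0 0;0 0 0 0 0 0"}}

```text
time_s: 14.5
tcp_pos: [0.6164, 0.1133, 0.3081]
ee_rot: [[0.054, -0.999, -0.001], [-0.999, -0.054, -0.001], [0.001, 0.001, -1.0]]
wrist_force: [0.2, -0.2, -0.1]
gripper_width: 1.0
gripper_force: 0.0
```

Run:
```python
from h import *
import pickle
i=cams.camera_info("wrist");p,d=cams.capture("wrist");pickle.dump((i,p,d),open("pics/w3.pkl","wb"))
cv2.imwrite("pics/w3.png",cv2.resize(p,None,fx=1.5,fy=1.5,interpolation=cv2.INTER_CUBIC))
s=r.sense();print(s["time_s"],s["tcp_pos"],s["ee_rot"].round(3),np.round(s["joints"],1))
```

```text
14.55 [0.61636697 0.11362252 0.30778128] [[ 0.055 -0.998 -0.001]
 [-0.998 -0.055 -0.001]
 [ 0.001  0.001 -1.   ]] [ 25.2  19.9   9.2   0.  -79.5 -22.1]
```

View pics/w3.png

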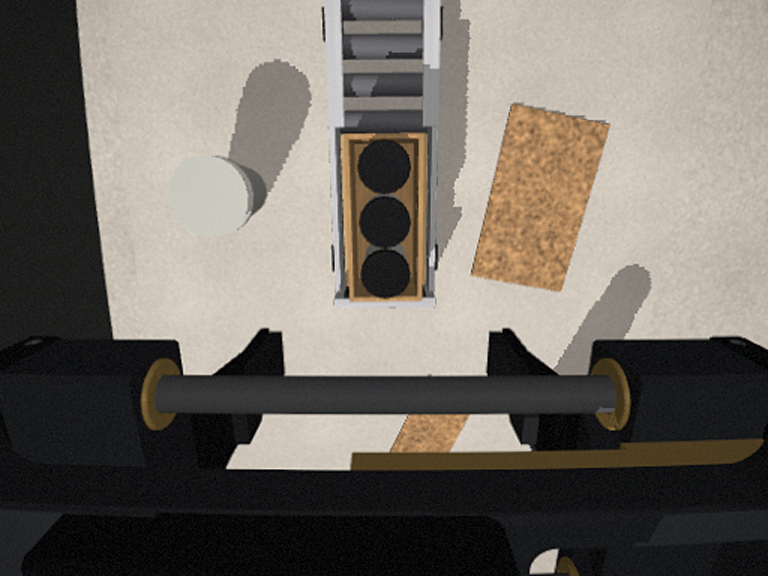

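The carton sits at the stop end: its rim corners are about (340,134), (428,132), (424,299) and (349,301). The strip ends are just behind it at row 127.

Run:
```python
from h import *
import pickle
i,p,d=pickle.load(open("pics/w3.pkl","rb"))
f=lambda px,z: onplane(i,np.array(px)/1.5-.17,z).round(4)
c=f([[340,134],[428,132],[424,299],[349,301]],.121);print("rim",c,c.mean(0))
hsv=cv2.cvtColor(p,cv2.COLOR_BGR2HSV)
m=cv2.inRange(hsv,(5,80,60),(25,255,255));
cs,_=cv2.findContours(m,cv2.RETR_EXTERNAL,cv2.CHAIN_APPROX_NONE)
for k in cs:
    a=k.reshape(-1,2)
    if cv2.contourArea(k)>1000: print(a.mean(0).round(),cv2.minAreaRect(np.float32(onplane(i,a,.121 if a[:,0].mean()<300 else .004)[:,:2]*1000)))
s=p[85:205,220:295]; m=(s.max(2)<45).astype(np.uint8)
n,l,st,ce=cv2.connectedComponentsWithStats(m)
for k in range(1,n):
    if st[k,4]>300: print("lid",f((ce[k]+[220,85])*1.5+.25,.131))
```

```text
rim [[0.6574 0.0142 0.121 ]
 [0.5878 0.0089 0.121 ]
 [0.5801 0.1475 0.121 ]
 [0.6458 0.1528 0.121 ]] [0.617775 0.08085  0.121   ]
[363. 302.] ((363.80615234375, 371.666748046875), (565.99072265625, 84.45138549804688), 2.6029622554779053)
[256. 143.] ((618.4848022460938, 80.82941436767578), (69.47859954833984, 139.54620361328125), 3.7906858921051025)
[358. 131.] ((449.2817077636719, 65.1937026977539), (188.9762420654297, 109.55018615722656), 82.75370025634766)
lid [[0.6213 0.037  0.131 ]]
lid [[0.6171 0.1007 0.131 ]]
```

Call:
{"api": "play_rows", "payload": {"commands": "0.03 -0.5 -0.8 0 0 0;0.03 -0.57 -0.8 0 0 0;0 0 -0.9 0 0 0;0 0 -0.9 0 0 0;0 0 -0.9 0 0 0;0 0 -0.9 0 0 0;0 0 -0.8 0 0 0;0 0 -0.7 0 0 0;0 0 -0.6 0 0 0;0 0 -0.4 0 0 0;0 0 0 0 0 0;0 0 0 0 0 0"}}

```text
time_s: 15.75
tcp_pos: [0.6188, 0.0811, 0.0778]
ee_rot: [[0.054, -0.999, 0.001], [-0.999, -0.054, -0.0], [0.0, -0.0, -1.0]]
wrist_force: [0.1, -0.6, 0.1]
gripper_width: 1.0
gripper_force: 0.0
```

Call:
{"api": "play_rows", "payload": {"commands": "0 0 0 0 0 0;0 0 0 0 0 0;0 0 0 0 0 0;0 0 0 0 0 0;0 0 0 0 0 0;0 0 0 0 0 0;0 0 0 0 0 0;0 0 0 0 0 0", "grip": 58}}

```text
time_s: 16.55
tcp_pos: [0.6187, 0.0804, 0.0782]
ee_rot: [[0.053, -0.999, 0.001], [-0.999, -0.053, -0.0], [0.0, -0.001, -1.0]]
wrist_force: [-1.1, 0.1, 4.0]
gripper_width: 0.735
gripper_force: 30.0
```

Call:
{"api": "play_rows", "payload": {"commands": "0 0 0.1 0 0 0;0 0 0.2 0 0 0;0 0 0.3 0 0 0;0 0 0.4 0 0 0;0 0 0.5 0 0 0;0 0 0.5 0 0 0;0 0 0.5 0 0 0;0 0 0.4 0 0 0;0 0 0.2 0 0 0;0 0 0 0 0 0;0 0 0 0 0 0"}}

```text
time_s: 17.65
tcp_pos: [0.618, 0.0804, 0.1701]
ee_rot: [[0.053, -0.999, -0.001], [-0.999, -0.053, 0.0], [-0.0, 0.001, -1.0]]
wrist_force: [-0.0, -0.0, -5.0]
gripper_width: 0.733
gripper_force: 29.9
```

Run:
```python
from h import *
s=r.sense();print(s["time_s"],s["tcp_pos"],s["wrist_force"],s["moment"],s["gripper_width"])
for n in("scene","top"):
    p,d=cams.capture(n); cv2.imwrite(f"pics/{n}3.png",p)
a=cv2.imread("pics/scene3.png")[130:270,150:340];b=cv2.imread("pics/top3.png")[130:270,150:340]
cv2.imwrite("pics/c3.png",cv2.resize(np.hstack([a,b]),None,fx=2,fy=2,interpolation=cv2.INTER_CUBIC))
```

```text
17.65 [0.61804932 0.08036934 0.17010262] [-0.03385888 -0.02282937 -4.95039119] [ 0.07174042 -0.04482839  0.06319972] 0.7327695187832075
```

View pics/c3.png

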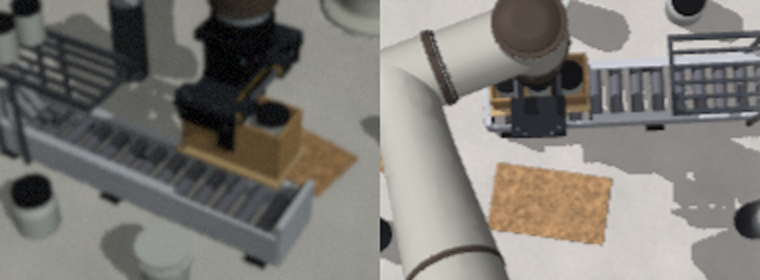

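Call:
{"api": "play_rows", "payload": {"commands": "-0.3 -0.03 0 0 0 -0.05;-0.55 -0.05 0 0 0 -0.12;-0.6 -0.055 0 0 0 -0.13;-0.6 -0.055 0 0 0 -0.13;-0.6 -0.055 0 0 0 -0.13;-0.6 -0.055 0 0 0 -0.13;-0.6 -0.055 0 0 0 -0.13;-0.6 -0.055 0 0 0 -0.13;-0.6 -0.055 0 0 0 -0.13;-0.4 -0.05 0 0 0 -0.07;-0.2 0 0 0 0 -0.05;-0.1 0 -0.4 0 0 0;-0.1 0 -0.6 0 0 0;-0.1 0 -0.6 0 0 0;-0.1 0 -0.6 0 0 0;-0.15 0 -0.6 0 0 0;0 0 -0.5 0 0 0;0 0 -0.3 0 0 0;0 0 0 0 0 0;0 0 0 0 0 0"}}

```text
time_s: 19.75
tcp_pos: [0.4334, 0.0653, 0.0631]
ee_rot: [[-0.126, -0.992, 0.001], [-0.992, 0.126, 0.0], [-0.0, -0.001, -1.0]]
wrist_force: [0.8, -0.6, -4.0]
gripper_width: 0.73
gripper_force: 29.9
```

Run:
```python
from h import *
import pickle
i=cams.camera_info("wrist");p,d=cams.capture("wrist");pickle.dump((i,p,d),open("pics/w4.pkl","wb"))
cv2.imwrite("pics/w4.png",cv2.resize(p,None,fx=1.5,fy=1.5,interpolation=cv2.INTER_CUBIC))
s=r.sense();R=s["ee_rot"];print(s["time_s"],s["tcp_pos"],np.degrees(np.arctan2(-R[1,0],-R[0,0])))
```

```text
19.8 [0.43348874 0.06535009 0.06332686] 82.74022553177859
```

View pics/w4.png

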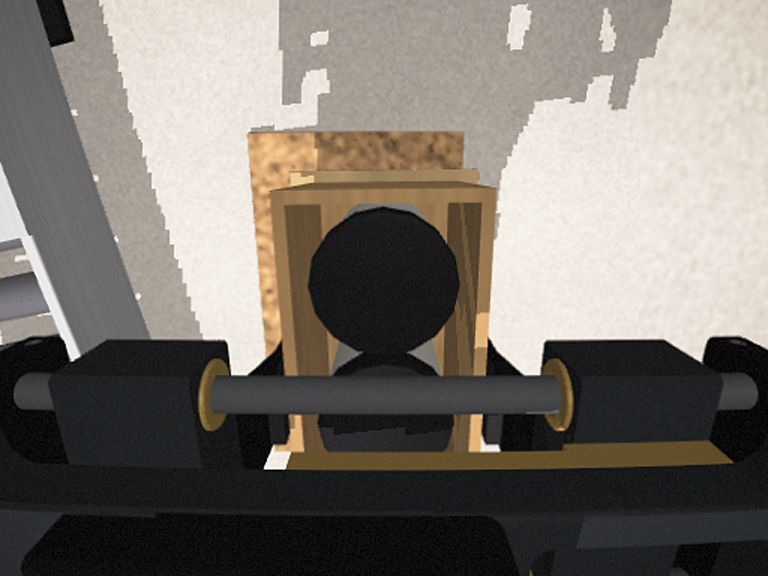

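The view shows the carton about 16 mm too far in -x: mat edge (248..463, 131), board edge (291..476, ~170). My x rows summed to too much. I'll check the offsets by ray before correcting.

Run:
```python
from h import *
import pickle
i,p,d=pickle.load(open("pics/w4.pkl","rb"))
s=r.sense();R=s["ee_rot"];t=s["tcp_pos"]
f=lambda px,z: (onplane(i,np.array(px)/1.5-.17,z)-t)@R
zb=t[2]-.033
print("in tool frame (x toward -y world): mat far edge",f([[248,132],[463,132]],.004).round(4));print("board far edge top",f([[291,170],[476,168]],zb+.006).round(4))
print("rim far",f([[272,189],[496,187]],zb+.076).round(4))
```

```text
in tool frame (x toward -y world): mat far edge [[ 0.0927 -0.0687  0.0594]
 [ 0.0924  0.0395  0.0592]]
board far edge top [[ 0.074  -0.0409  0.027 ]
 [ 0.0748  0.0401  0.0269]]
rim far [[ 0.069  -0.0312 -0.043 ]
 [ 0.0695  0.0312 -0.0431]]
```

Call:
{"api": "play_rows", "payload": {"commands": "0.15 0 0 0 0 0;0.2 0 0 0 0 0;0.15 0 0 0 0 0;0 0 -0.15 0 0 0;0 0 -0.2 0 0 0;0 0 -0.15 0 0 0;0 0 -0.1 0 0 0;0 0 -0.1 0 0 0;0 0 0 0 0 0;0 0 0 0 0 0"}}

```text
time_s: 20.8
tcp_pos: [0.4476, 0.065, 0.0416]
ee_rot: [[-0.127, -0.992, 0.0], [-0.992, 0.127, -0.0], [0.0, -0.0, -1.0]]
wrist_force: [-0.3, -0.1, -3.9]
gripper_width: 0.735
gripper_force: 29.9
```

Call:
{"api": "play_rows", "payload": {"commands": "0 0 -0.03 0 0 0;0 0 -0.03 0 0 0;0 0 -0.03 0 0 0;0 0 0 0 0 0;0 0 0 0 0 0"}}

```text
time_s: 21.3
tcp_pos: [0.4476, 0.0649, 0.039]
ee_rot: [[-0.127, -0.992, 0.0], [-0.992, 0.127, -0.0], [0.0, -0.0, -1.0]]
wrist_force: [-0.6, 0.7, -4.6]
gripper_width: 0.735
gripper_force: 29.9
```

Call:
{"api": "play_rows", "payload": {"commands": "0.03 0 -0.03 0 0 0;0 0 -0.03 0 0 0;0 0 0 0 0 0;0 0 0 0 0 0"}}

```text
time_s: 21.7
tcp_pos: [0.4487, 0.065, 0.0372]
ee_rot: [[-0.127, -0.992, 0.001], [-0.992, 0.127, 0.0], [-0.0, -0.001, -1.0]]
wrist_force: [0.2, -0.6, -3.6]
gripper_width: 0.735
gripper_force: 29.9
```

Call:
{"api": "play_rows", "payload": {"commands": "0 0 -0.02 0 0 0;0 0 -0.02 0 0 0;0 0 0 0 0 0;0 0 0 0 0 0"}}

```text
time_s: 22.1
tcp_pos: [0.4487, 0.065, 0.0372]
ee_rot: [[-0.126, -0.992, 0.001], [-0.992, 0.126, 0.0], [-0.0, -0.001, -1.0]]
wrist_force: [-3.4, 1.0, 8.0]
gripper_width: 0.733
gripper_force: 29.9
```

Contact: the wrist z-force went from -4 to +8 N. Release and rise.

Call:
{"api": "play_rows", "payload": {"commands": "0 0 0.02 0 0 0;0 0 0 0 0 0"}}

```text
time_s: 22.3
tcp_pos: [0.4487, 0.0651, 0.0372]
ee_rot: [[-0.126, -0.992, 0.001], [-0.992, 0.126, 0.0], [-0.0, -0.001, -1.0]]
wrist_force: [-2.2, 1.2, 5.2]
gripper_width: 0.732
gripper_force: 29.9
```

Call:
{"api": "play_rows", "payload": {"commands": "0 0 0 0 0 0;0 0 0 0 0 0;0 0 0 0 0 0;0 0 0 0 0 0;0 0 0 0 0 0;0 0 0 0 0 0;0 0 0.3 0 0 0;0 0 0.6 0 0 0;0 0 0.9 0 0 0;0 0 0.9 0 0 0;0 0 0.9 0 0 0;0 0 0.9 0 0 0;0 0 0.9 0 0 0;0 0 0.9 0 0 0;0 0.5 0.6 0 0 0;0 0.7 0 0 0 0;0 0.6 0 0 0 0;0 0 0 0 0 0;0 0 0 0 0 0", "grip": 87}}

```text
time_s: 24.2
tcp_pos: [0.4482, 0.1188, 0.2439]
ee_rot: [[-0.126, -0.992, 0.0], [-0.992, 0.126, -0.0], [0.0, -0.0, -1.0]]
wrist_force: [-0.2, -0.7, 0.5]
gripper_width: 1.004
gripper_force: 0.0
```

Run:
```python
from h import *
i=cams.camera_info("wrist");p,d=cams.capture("wrist")
cv2.imwrite("pics/w5.png",cv2.resize(p,None,fx=1.5,fy=1.5,interpolation=cv2.INTER_CUBIC))
import pickle;pickle.dump((i,p,d),open("pics/w5.pkl","wb"))
s=r.sense();print(s["time_s"],s["tcp_pos"],s["wrist_force"])
```

```text
24.25 [0.44811268 0.11851314 0.24369962] [0.49341592 0.03215544 0.93536176]
```

View pics/w5.png

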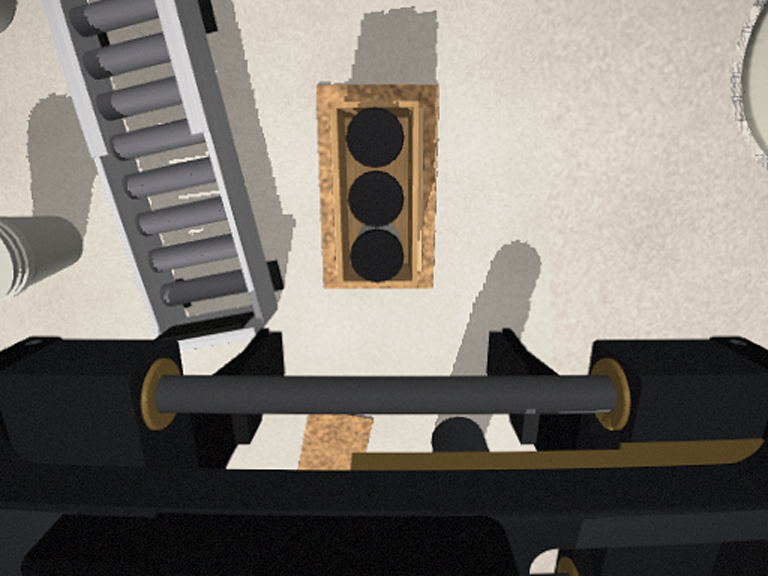

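The carton stands upright on the mat. The rim spans about (337,101), (421,100), (412,283), (345,283), and the mat spans (317..439, 84..288). One quick centring check.

Run:
```python
from h import *
import pickle
i,p,d=pickle.load(open("pics/w5.pkl","rb"))
f=lambda px,z: onplane(i,np.array(px)/1.5-.17,z)
for n,q,z in(("mat",[[317,84],[439,84],[434,289],[324,287]],.004),("rim",[[337,101],[423,100],[412,283],[344,283]],.080)):
    c=f(q,z)[:,:2];u=(c[2]+c[3]-c[0]-c[1])/2
    print(n,c.mean(0).round(4),np.degrees(np.arctan2(u[1],u[0])).round(1),np.linalg.norm(u).round(3),np.linalg.norm(c[0]-c[1]).round(3))
s=p[60:200,220:290]; n,l,st,ce=cv2.connectedComponentsWithStats((s.max(2)<45).astype(np.uint8))
for k in range(1,n):
    if st[k,4]>300: print("lid",f((ce[k]+[220,60])*1.5+.25,.090).round(4))
```

```text
mat [0.4475 0.0653] 82.8 0.189 0.109
rim [0.4459 0.065 ] 81.9 0.138 0.063
lid [[0.4431 0.0221 0.09  ]]
lid [[0.4481 0.0653 0.09  ]]
lid [[0.453  0.1083 0.09  ]]
```

```bash
python3 -c "
from station import r
print(r.finish_job())"
```

```text
the job is handed in; nothing more can be done
None
```

The carton was rolled to the end stop, lifted off and released upright on the larger cork mat, within about 2 mm and 1° of centred by the last camera check; nothing else was touched, and I handed the job in at about 24 s.

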